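# Switch on the leather edge burnisher

## Task

Switch on the edge burnisher: with a fingertip, hook the clear hinged guard up by its lip and swing it back until it stays up by itself, push the small toggle beneath it all the way over to the side to which the wooden spindle points, then nudge the guard so that it drops shut by its own weight; do not press it down. Only touch and push: pinch or pick up nothing, and leave the speed knob and the things lying around where they are.

Things in the scene. Friction and masses are not known exactly. Their poses are not given: they have to be found in the camera images.
- burnisher: Machine fixed to the bench. Origin on the table under the centre of its grey switch box, 110 (x) x 90 (y) mm, flat top 60 mm above the table. Its x points about to world +y (0.45 rad either way), so the guard's lip (its -x end) is to the robot's right. Base plate 10 mm high, x -70 to 300, y -80 to 80 mm. Motor: lying cylinder 90 mm across along y at x 245 mm, top 125 mm high, wooden spindle to +y
- guard (a joint): Hood guard over the toggle, hinged along the machine's y. At 0 shut: hood 90 mm long from the hinge to -x, 70 wide, 38 high above the hinge axis, 3 mm walls, clear top and end wall, aluminium cheeks, open below. Radians, grows as it lifts back; stop at 1.6 (hood on end). About 0.12 kg, no spring: falls shut below about 1.2 rad, above that it falls back on its stop and stays up
- guard_hinge (a point): Middle of the guard's hinge axis, at x 40 mm, y 0 of the machine's frame, 64 mm above the table; the motor is beyond it
- guard_lip (a point): Middle of the free edge, on the underside, of the flat aluminium lip (70 mm wide, 4 mm thick) along the lower edge of the hood's -x end wall. 121 mm from the hinge axis, in its plane; the lip overhangs the switch box's -x face by 26 mm. Shut, its underside is 64 mm above the table, with free air below it down to the base plate. Moves with the guard
- toggle (a joint): Bare steel toggle under the guard: 8 mm thick, ball centre 26 mm from its pivot, which is 62 mm above the table over the machine's origin. 0 = off, leaning 0.4 rad to the machine's -y; 0.8 = on, leaning 0.4 rad to its +y, the side to which the spindle points. Takes about 1 to 1.5 N sideways at the ball and stays where it is left
- toggle_tip (a point): Centre of the toggle's ball end, 11 mm in diameter, about 86 mm above the table
- speed_mark (a point): Pointer mark on top of the black speed knob (36 mm in diameter, on the base plate at x 125, y 50 mm of the machine, between switch box and motor, top 54 mm above the table). Not to be touched
- wax: Loose flat aluminium wax tin, 68 mm in diameter, 28 mm high, standing beside the machine; origin at the centre of its underside. Not to be moved
- slicker: Loose turned dark wooden edge slicker, 34 mm in diameter, 80 mm high, standing beside the machine; origin at the centre of its underside. Not to be moved
- awl: Loose awl lying beside the machine: wooden handle 28 mm thick and 84 mm long, steel point 60 mm long, along its x; origin under its middle. Not to be moved
- mallet: Loose wooden-handled hammer, 260 mm long along its x, 26 mm thick, head 88 mm wide, lying on the bench to the robot's right; origin under its middle. Not to be moved

How it is judged (in metres and radians):
On the way, in this order (a step that is already met when the one before it is completed fails the run):
1. the guard is swung back and stays up (value of joint guard above 1.25 rad), for 0.2 s.
2. the toggle is pushed over to on while the guard is up (value of joint toggle above 0.65 rad and value of joint guard above 1 rad), for 0.2 s.
At the end, for the whole second after the job is handed in: The guard is shut (joint guard under 0.06 rad) over the toggle, which is on (joint toggle over 0.65 of 0.8 rad) (value of joint guard below 0.06 rad and value of joint toggle above 0.65 rad); the robot touches nothing.
It fails at once if the guard is pressed down instead of dropping by itself (over 2 N on it while it is under 0.25 rad open, once the toggle is on) (value of joint toggle above 0.65 rad and value of joint guard below 0.25 rad and contact force between the arm and guard above 2 N).
It fails at once if the speed knob is turned (its mark moves over 5 mm) (distance of speed_mark from where it was at the start of the episode above 0.005 m).
It fails at once if the wax tin, slicker, awl or hammer is lifted or moved over 20 mm (distance of any of wax, slicker, awl, mallet from where it was at the start of the episode above 0.02 m).
It also fails if it takes over 58 s, if anything falls off the work surface, if the arm or the gripper's body presses on something with over 40 N, if the wrist force passes 120 N, or if a joint passes its speed limit or range.

## Robot

A 7-joint arm with a two-finger parallel gripper is mounted at the origin on the work surface. World frame = base frame: x ahead of the robot, y to its left, z up, the work surface at z = 0. Lengths are in mm, angles in degrees, forces in N, time in s.
With the tool pointing down it reaches from about 400 to 850 mm from the base axis. Payload 4.5 kg.
Tool frame: the origin (TCP) lies on the centre line of the jaws, within the pads' length; the fingertips stand 17 mm ahead of it and the grasp point (between the pads) lies 2 mm behind it (manip.tcp_to_tips is the distance from the TCP to the fingertips, in mm); z points along the fingers, y is the line along which they close (so a half turn about z gives the same grasp; the last joint's range is limited). The gripper opens to 85 mm and grips with 20 to 120 N. Pads are 22 mm wide; open, the fingers measure 114 mm over their backs; the gripper's body (76 mm by 85 mm) begins 54 mm behind the grasp point. The pads swing forward as they close: fully open they stand 13 mm farther back than shut.
Start: joints at [72.124, 39.483, -11.15, 89.685, 9.013, 51.709, -12.324], TCP at [211.873, -588.016, 248.317] pointing down, gripper open.
Joint ranges: [-172.22, 172.22], [-26.19, 119.32], [-84.43, 86.54], [7.71, 146.69], [-57.33, 237.33], [2.42, 119.75], [-152.13, 152.13]. Speed limits (degrees/s): [147.25, 147.25, 180, 180, 180, 180, 180].

## Interface

Orientations are given as a 3x3 rotation matrix whose columns are the frame's x, y, z axes.
In Python, from bench import manip, imaging gives the robot as it stands.
- The arm moves only by the tool step_arm, never from a script. Its argument "motion" is a list of rows, each a list of 7 numbers: the turn, a rotation vector about the world's x, y, z in degrees, then the shift along the world's x, y, z in mm, then the opening, from 0 (shut) to 1 (fully open). A call has exactly 8 rows; each row shifts and turns the commanded pose from where the row before left it; what a row does not reach is not made up. A row lasts 1/8 s, in which the tool goes at most 62.5 mm and 10.7 degrees, less where a joint would pass 70% of its speed; a pose out of reach is approached as far as the arm can. A call is refused whole if a number of a shift passes 62.5 or a number of a turn 10.7, either way. A call with a gripper value outside its range is refused whole. The fingers move at their own pace and stop on an object; "force" is the grip in N (left out, the last holds). Time passes only in rows, so rows that do not move let the fingers close, or fill a call up. It gives the time, the measured TCP pose, the force, the opening and the grip force at its end, in the units of the state.
- manip.observe(): the state, without advancing time (a new reading comes with each control period).
- imaging.read_camera(name): name is "side" or "top"; returns the picture (480x640x3 uint8, red, green, blue); there is no depth.
- imaging.get_calibration(name): a dict with "K" (3x3 intrinsics, pixels), "xyz" and "rotation" of the camera in the world. Camera axes: x right, y down, z forward; pixel columns grow to the right and rows downward; lengths in mm; the calibration is good to about 2 mm. A picture is of the moment at which its call begins. get_calibration takes no time and is no camera call.
- manip.job_done(): hands the job in; it is judged then, once.
The state is a dict: "clock": time; "q": joint angles; "qvel": joint speeds; "tau": joint torques, N m; "eef_pos": TCP position; "ee_rot": TCP orientation; "wrist_force": force on the tool from outside, world axes, zero at the start; "wrist_torque": the same for the moment, N m; "grip_width": finger opening in mm; "grip_force": force on a finger pad.
Only numpy, scipy, OpenCV 4.12 (cv2) and the standard library are available. Lean on these libraries where they do the work, as an engineer would, in place of code of your own. Each camera call takes 0.05 s, during which the arm holds its last target. There are 200 camera calls.

## Working session

There is one attempt and no reset: what is moved stays moved. The work goes in short steps, Python scripts to look and compute and a tool call to move; the robot and the scene stay as the last step left them, time stands still between calls to the robot, and variables do not carry over. Pictures are saved under pics/ and viewed, at most 10 in all, crops included, and the job is handed in when it is done.

Besides the shell and the picture viewer there is one more tool, called after ">>>" as name(argument=value, ...), one argument or row to a line, values as JSON. step_arm: Moves the arm, as the interface text tells. Its arguments: {"type":"object","properties":{"motion":{"type":"array","items":{"type":"array","items":{"type":"number"}}},"force":{"type":"number"}},"required":["motion"]}

```bash
mkdir -p pics; python3 - <<'E'
from bench import manip, imaging
import cv2,numpy as np
for n in("top","side"):
    cv2.imwrite(f"pics/{n}0.png",imaging.read_camera(n)[:,:,::-1])
    c=imaging.get_calibration(n);print(n,np.round(c["K"],1).tolist(),np.round(c["xyz"],1),np.round(c["rotation"],3).tolist())
s=manip.observe();print(s["clock"],s["eef_pos"],np.round(s["ee_rot"],3).tolist(),s["grip_width"])
E
```

```text
top [[538.8, 0.0, 319.7], [0.0, 538.8, 243.1], [0.0, 0.0, 1.0]] [ 456.8 -116.1 1220.7] [[0.002, -0.996, 0.094], [-1.0, -0.001, 0.013], [-0.013, -0.094, -0.995]]
side [[503.2, 0.0, 327.3], [0.0, 503.2, 242.5], [0.0, 0.0, 1.0]] [245.7 512.9 906.4] [[-0.882, -0.367, 0.296], [-0.471, 0.666, -0.578], [0.015, -0.65, -0.76]]
0.1 [ 211.57290534 -587.51488996  247.55441083] [[0.941, 0.339, -0.001], [0.339, -0.941, 0.001], [-0.0, -0.002, -1.0]] 85.70355141671578
```

View pics/top0.png

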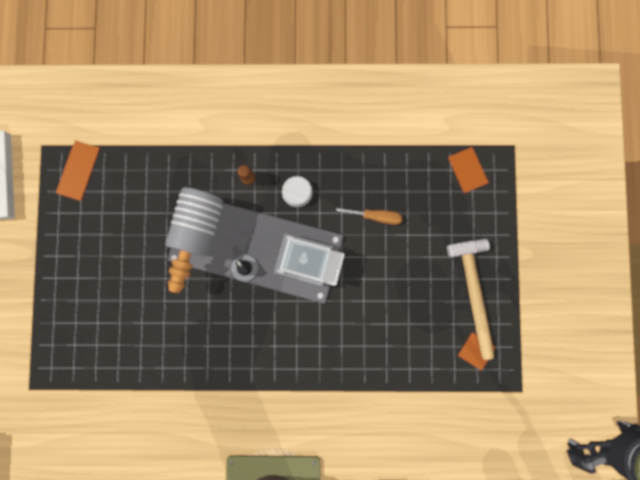

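View pics/side0.png

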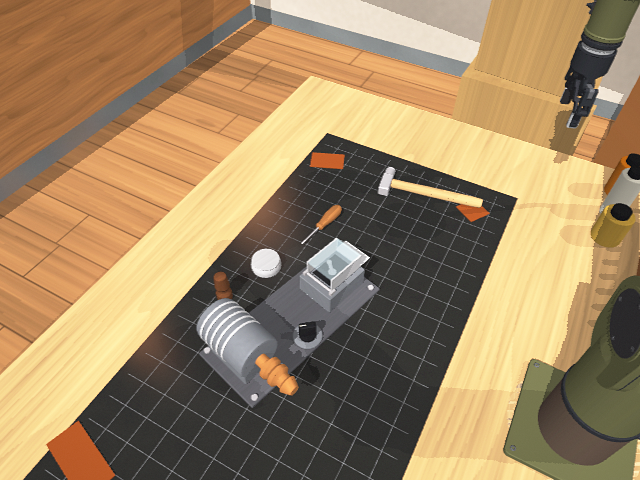

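The top view shows the machine with its lip to the right at about (338,268), the spindle pointing down at (180,280) towards the robot, and the knob at (243,267). The tin is at (297,191) and the awl at (370,215). I'll zoom in to measure.

```bash
python3 - <<'E'
import cv2
a=cv2.imread("pics/top0.png")[170:320,160:360];b=cv2.imread("pics/side0.png")[220:420,190:390]
cv2.imwrite("pics/c1.png",cv2.resize(a,(800,600),interpolation=2));cv2.imwrite("pics/c2.png",cv2.resize(b,(600,600),interpolation=2))
E
```

```text
(no output)
```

View pics/c1.png

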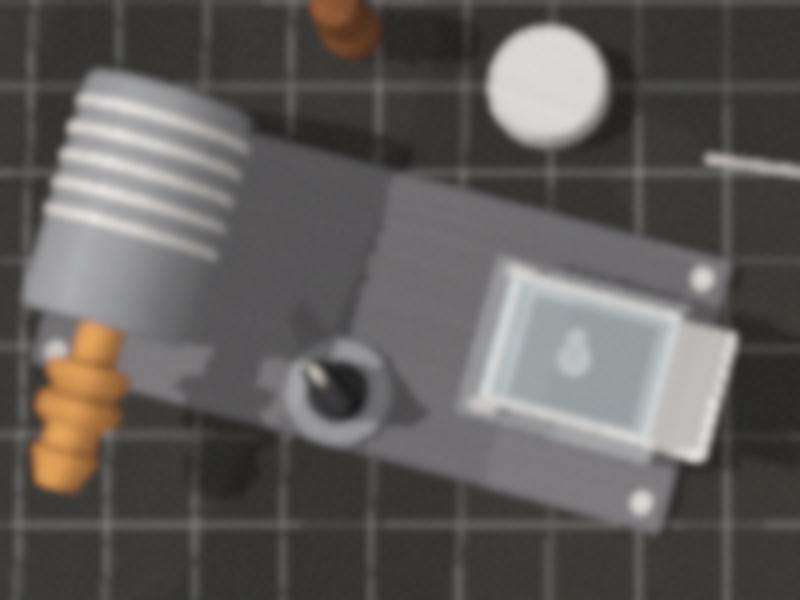

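View pics/c2.png

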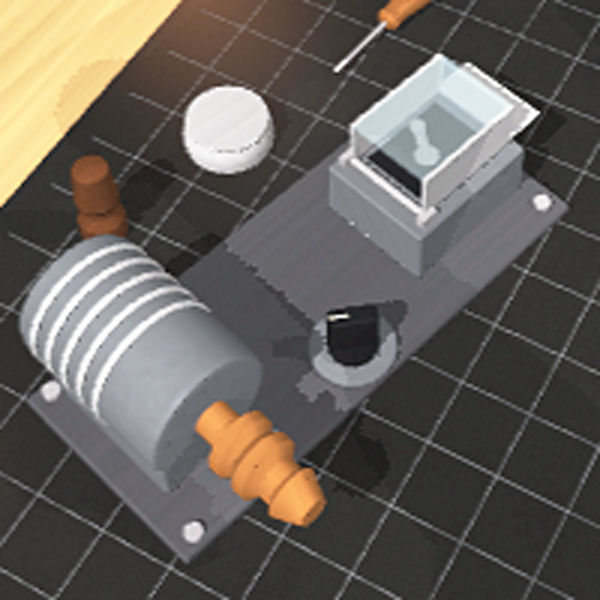

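The crops show the base plate's right-hand corners at c1 (731,258) and (657,533). The lip's free corners are at (738,333) and (702,463), the toggle is at about (575,355), and the tin is at (548,87).

```bash
cat > h.py <<'E'
import numpy as np
from bench import manip, imaging
C={n:imaging.get_calibration(n) for n in("top","side")}
def ray(n,u,v,z):
    c=C[n];d=np.array(c["rotation"])@np.linalg.inv(c["K"])@[u,v,1];o=np.array(c["xyz"]);return o+d*(z-o[2])/d[2]
def proj(n,p):
    c=C[n];q=np.array(c["K"])@np.array(c["rotation"]).T@(np.array(p)-c["xyz"]);return q[:2]/q[2]
t=lambda u,v,z:ray("top",160+u/4,170+v/4,z)
s=lambda u,v,z:ray("side",190+u/3,220+v/3,z)
E
python3 - <<'E'
from h import *
np.set_printoptions(precision=1,suppress=True)
A,B=t(731,258,10),t(657,533,10);L1,L2=t(738,333,68),t(702,463,68)
print("plate",A,B,np.linalg.norm(A-B),"lip",L1,L2,np.linalg.norm(L1-L2))
S1,S2=s(570,210,10),s(187,562,10);print("side plate +y edge",S1,S2,np.linalg.norm(S1-S2)); print("side lip",s(540,113,68),s(465,62,68))
e=(A-B)/np.linalg.norm(A-B); y=-e; x=np.array([y[1],-y[0],0])
print("plate x",x,"yaw",np.arctan2(x[1],x[0])); O=(A+B)/2+70*x;O[2]=0
d=S2-S1; print("yaw side",np.arctan2(d[1],d[0]))
el=(L1-L2)/np.linalg.norm(L1-L2);xl=np.array([-el[1],el[0],0]);print("lip x",xl,"O lip",(L1+L2)/2+81*xl,"O plate",O)
print("wax",t(548,87,28),"slick",t(335,5,80),"awl tip",t(705,158,5),"mallet head",ray("top",468,247,20))
E
```

```text
plate [ 590.9 -152.6   10. ] [ 436.4 -111.    10. ] 160.01077850787388 lip [ 544.  -154.6   68. ] [ 474.5 -135.2   68. ] 72.15478898168516
side plate +y edge [ 430.5 -104.5   10. ] [528.2 246.4  10. ] 364.2573174624296
side lip [ 472.  -131.3   68. ] [ 540.6 -148.4   68. ]
plate x [0.3 1.  0. ] yaw 1.3077776625158872
yaw side 1.2993393648145886
lip x [0.3 1.  0. ] O lip [531.  -66.9  68. ] O plate [531.8 -64.2   0. ]
wax [685.4 -49.6  28. ] slick [720.3  62.7  80. ] awl tip [ 648.8 -138.1    5. ] mallet head [ 561.9 -431.4   20. ]
```

>>> step_arm(
  motion=[
    [0,0,-4.4,35,47,0,0],
    [0,0,-4.4,35,47,0,0],
    [0,0,-4.4,35,47,0,0],
    [0,0,-4.4,35,47,0,0],
    [0,0,-4.4,35,47,0,0],
    [0,0,-4.4,35,47,0,0],
    [0,0,-4.4,35,47,0,0],
    [0,0,-4.4,35,47,0,0],
  ],
)

```text
clock: 1.1
eef_pos: [492.7, -210.3, 248.1]
ee_rot: [[0.963, -0.268, -0.0], [-0.268, -0.963, -0.0], [-0.0, 0.0, -1.0]]
wrist_force: [1.1, -0.8, 0.2]
grip_width: 0.0
grip_force: 0.0
```

>>> step_arm(
  motion=[
    [7.2,-2,0,0,0,0,0],
    [7.2,-2,0,0,0,0,0],
    [7.2,-2,0,0,0,0,0],
    [7.2,-2,0,0,0,0,0],
    [7.2,-2,0,0,0,0,0],
    [7.2,-2,0,0,0,0,0],
    [7.2,-2,0,0,0,0,0],
    [7.2,-2,0,0,0,0,0],
  ],
)

```text
clock: 2.1
eef_pos: [491.7, -212.8, 248.1]
ee_rot: [[0.963, -0.132, 0.233], [-0.268, -0.482, 0.834], [0.002, -0.866, -0.5]]
wrist_force: [-0.0, -0.3, -1.2]
grip_width: -0.2
grip_force: 0.0
```

```bash
cat > st.py <<'E'
from h import *
np.set_printoptions(precision=2,suppress=True)
s=manip.observe();R=np.array(s["ee_rot"]);p=np.array(s["eef_pos"]);X=np.array([.263,.965,0]);Y=np.array([-.965,.263,0]);O=np.array([531,-65,0])
f=lambda v:np.array([v@X,v@Y,v[2]])
print("t",s["clock"],"p",p,"machine tcp",f(p-O),"tip",f(p+17*R[:,2]-O),"z",f(R[:,2]),"y",f(R[:,1]),"q",np.array(s["q"]),"F",f(np.array(s["wrist_force"])),s["grip_width"])
E
python3 st.py; python3 -c "
from h import *;print(manip.tcp_to_tips)"
```

```text
t 2.1 p [ 491.69 -212.77  248.05] machine tcp [-152.94   -0.93  248.05] tip [-138.22   -1.02  239.55] z [ 0.87 -0.01 -0.5 ] y [-0.5   0.   -0.87] q [ 60.12  54.38 -29.14  93.88 -34.06  66.47 -46.19] F [-0.27 -0.06 -1.17] -0.19145079899472442
17.0
```

>>> step_arm(
  motion=[
    [0,0,0,0,0,-28,0],
    [0,0,0,0,0,-28,0],
    [0,0,0,0,0,-28,0],
    [0,0,0,0,0,-28,0],
    [0,0,0,0,0,-28,0],
    [0,0,0,0,0,-28,0],
    [0,0,0,0,0,-26,0],
    [0,0,0,0,0,0,0],
  ],
)

```text
clock: 3.1
eef_pos: [490.7, -211.6, 52.4]
ee_rot: [[0.964, -0.135, 0.23], [-0.267, -0.484, 0.833], [-0.002, -0.865, -0.503]]
wrist_force: [-0.3, 0.2, 0.5]
grip_width: 0.0
grip_force: 0.0
```

>>> step_arm(
  motion=[
    [0,0,0,2,8,0,0],
    [0,0,0,2,8,0,0],
    [0,0,0,2,8,0,0],
    [0,0,0,2,8,0,0],
    [0,0,0,2,8,0,0],
    [0,0,0,2,8,0,0],
    [0,0,0,0,0,0,0],
    [0,0,0,0,0,0,0],
  ],
)

```text
clock: 4.1
eef_pos: [503.8, -164.3, 54.1]
ee_rot: [[0.964, -0.133, 0.231], [-0.267, -0.486, 0.832], [0.002, -0.864, -0.504]]
wrist_force: [0.3, 0.4, 0.2]
grip_width: 0.2
grip_force: 0.0
```

```bash
python3 st.py; python3 - <<'E'
from h import *
import cv2
a=imaging.read_camera("top")[200:350,260:460,::-1];b=imaging.read_camera("side")[150:350,260:460,::-1]
r=lambda i:cv2.resize(i,None,fx=450/i.shape[0],fy=450/i.shape[0],interpolation=2)
i=np.hstack([r(a),r(b)]);cv2.imwrite("pics/p1.png",cv2.resize(i,(800,int(800*i.shape[0]/i.shape[1]))))
E
```

```text
t 4.1 p [ 503.85 -164.34   54.12] machine tcp [-103.      0.08   54.12] tip [-88.31   0.    45.56] z [ 0.86 -0.   -0.5 ] y [-0.5   0.   -0.86] q [ 56.77  71.86 -29.43  96.74 -33.78  48.72 -35.71] F [ 0.47 -0.16  0.18] 0.2025458097396677
```

View pics/p1.png

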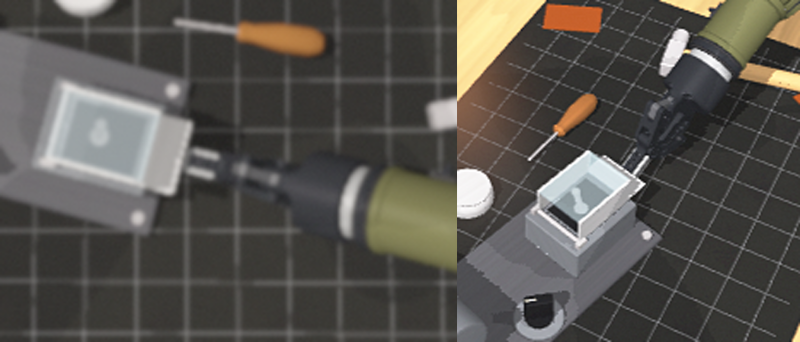

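The picture shows the shut fingertips just outside the lip and centred on it. Next I'll advance under the lip and lift along the arc.

>>> step_arm(
  motion=[
    [0,0,0,1,4,0,0],
    [0,0,0,1,4,0,0],
    [0,0,0,1,4,0,0],
    [0,0,0,1,3.5,0,0],
    [0,0,0,0,0,0,0],
    [0,0,0,0,0,0,0],
    [0,0,0,0,0,3,0],
    [0,0,0,0,0,3,0],
  ],
)

```text
clock: 5.2
eef_pos: [507.8, -148.5, 60.6]
ee_rot: [[0.964, -0.132, 0.231], [-0.266, -0.486, 0.833], [0.002, -0.864, -0.503]]
wrist_force: [0.0, 0.1, 0.1]
grip_width: 0.1
grip_force: 0.2
```

>>> step_arm(
  motion=[
    [0,0,0,0,0,8,0],
    [0,0,0,0.2,0.6,10,0],
    [0,0,0,0.4,1.5,10,0],
    [0,0,0,0.7,2.5,10,0],
    [0,0,0,0.9,3.4,9.6,0],
    [0,0,0,1.2,4.2,9.2,0],
    [0,0,0,1.4,5.1,8.7,0],
    [0,0,0,1.6,5.9,8.2,0],
  ],
)

```text
clock: 6.2
eef_pos: [514.4, -124.9, 134.6]
ee_rot: [[0.964, -0.132, 0.231], [-0.266, -0.486, 0.833], [0.002, -0.864, -0.503]]
wrist_force: [-0.5, -0.9, -1.0]
grip_width: -0.2
grip_force: 0.2
```

```bash
python3 st.py; cat > pic.py <<'E'
from h import *
import cv2,sys
a=imaging.read_camera("top")[190:340,220:420,::-1];b=imaging.read_camera("side")[150:350,230:430,::-1]
r=lambda i:cv2.resize(i,None,fx=450/i.shape[0],fy=450/i.shape[0],interpolation=2)
i=np.hstack([r(a),r(b)]);cv2.imwrite(sys.argv[1],cv2.resize(i,(800,int(800*i.shape[0]/i.shape[1]))))
E
python3 pic.py pics/p2.png
```

```text
t 6.2 p [ 514.36 -124.9   134.57] machine tcp [-62.18   0.3  134.57] tip [-47.49   0.23 126.02] z [ 0.86 -0.   -0.5 ] y [-0.5   0.   -0.86] q [ 55.08  63.93 -32.52 102.32 -37.5   47.48 -39.06] F [-1.    0.24 -1.02] -0.1930103632432764
```

View pics/p2.png

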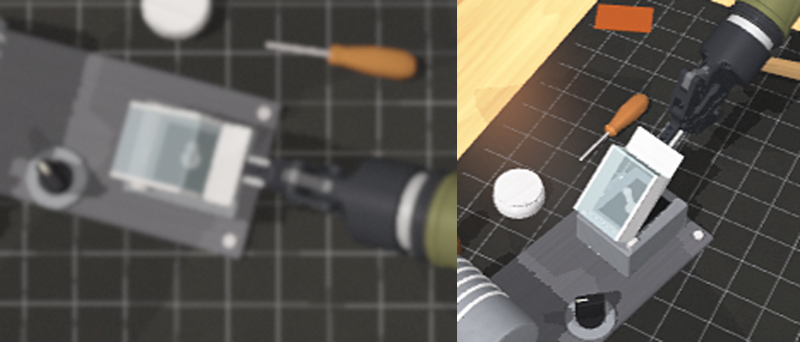

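The guard is at about 40° and rides on the fingertip, so I'll continue along the arc.

>>> step_arm(
  motion=[
    [0,0,0,1.8,6.6,7.6,0],
    [0,0,0,2,7.2,6.9,0],
    [0,0,0,2.1,7.8,6.1,0],
    [0,0,0,2.3,8.4,5.3,0],
    [0,0,0,2.4,8.9,4.5,0],
    [0,0,0,2.5,9.3,3.6,0],
    [0,0,0,2,7,2,0],
    [0,0,0,1,4,0,0],
  ],
)

```text
clock: 7.3
eef_pos: [530.4, -65.5, 170.2]
ee_rot: [[0.964, -0.132, 0.231], [-0.266, -0.486, 0.833], [0.002, -0.864, -0.503]]
wrist_force: [-0.5, -0.7, 0.1]
grip_width: 0.2
grip_force: 0.0
```

>>> step_arm(
  motion=[
    [0,0,0,1,3,0,0],
    [0,0,0,0,0,0,0],
    [0,0,0,0,0,0,0],
    [0,0,0,0,0,0,0],
    [0,0,0,-4,-15,0,0],
    [0,0,0,-5,-19,0,0],
    [0,0,0,-5,-19,0,0],
    [0,0,0,0,0,0,0],
  ],
)

```text
clock: 8.3
eef_pos: [517.3, -119.2, 169.1]
ee_rot: [[0.963, -0.135, 0.235], [-0.271, -0.487, 0.83], [0.002, -0.863, -0.506]]
wrist_force: [-0.0, -0.2, 0.0]
grip_width: -0.2
grip_force: 0.0
```

```bash
python3 st.py; python3 pic.py pics/p3.png
```

```text
t 8.3 p [ 517.29 -119.15  169.12] machine tcp [-55.86  -1.01 169.12] tip [-41.19  -1.15 160.52] z [ 0.86 -0.01 -0.51] y [-0.51  0.   -0.86] q [ 54.83  60.39 -33.2  103.19 -38.5   48.6  -41.09] F [-0.2  -0.02  0.03] -0.22485589784299465
```

View pics/p3.png

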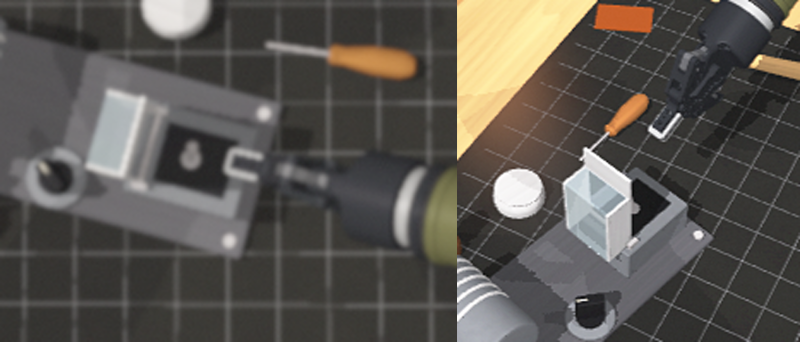

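The guard stays up and the toggle is exposed at about (190,155) in the picture. I'll go to its −y side, lower the fingertip, and push towards +y.

>>> step_arm(
  motion=[
    [0,0,0,15,-4,0,0],
    [0,0,0,15,-4,0,0],
    [0,0,0,2.5,9,-16,0],
    [0,0,0,2.5,9,-16,0],
    [0,0,0,2.5,9,-16,0],
    [0,0,0,2.5,9,-16,0],
    [0,0,0,2.5,9,-16,0],
    [0,0,0,0,0,0,0],
  ],
)

```text
clock: 9.4
eef_pos: [559.2, -77.8, 88.8]
ee_rot: [[0.964, -0.133, 0.229], [-0.265, -0.484, 0.834], [-0.0, -0.865, -0.502]]
wrist_force: [-0.7, 0.5, 0.7]
grip_width: -0.0
grip_force: 0.0
```

```bash
python3 st.py; python3 pic.py pics/p4.png
```

```text
t 9.4 p [559.21 -77.82  88.85] machine tcp [ -4.95 -30.59  88.85] tip [  9.76 -30.63  80.31] z [ 0.87 -0.   -0.5 ] y [-0.5   0.   -0.86] q [ 49.6   69.29 -34.11  99.99 -39.79  41.65 -38.66] F [0.33 0.77 0.68] -0.019587293067346096
```

View pics/p4.png

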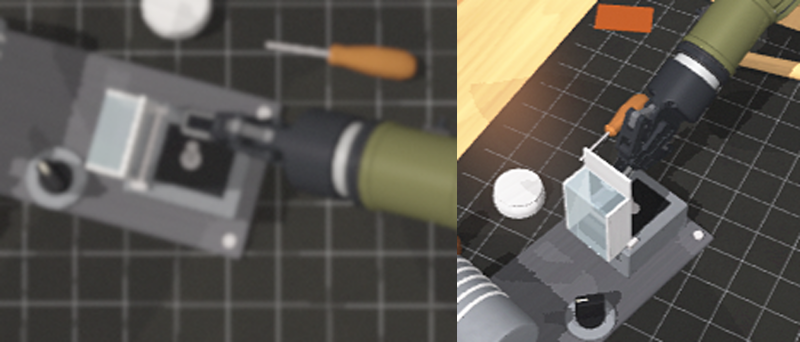

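The finger stands beside the toggle on its −y side, so I'll push 27 mm towards +y.

>>> step_arm(
  motion=[
    [0,0,0,-3.7,1,0,0],
    [0,0,0,-3.7,1,0,0],
    [0,0,0,-3.7,1,0,0],
    [0,0,0,-3.7,1,0,0],
    [0,0,0,-3.7,1,0,0],
    [0,0,0,-3.7,1,0,0],
    [0,0,0,-3,0.8,0,0],
    [0,0,0,0,0,0,0],
  ],
)

```text
clock: 10.5
eef_pos: [535.3, -72.7, 89.9]
ee_rot: [[0.964, -0.132, 0.233], [-0.268, -0.486, 0.832], [0.003, -0.864, -0.504]]
wrist_force: [3.5, -0.5, -1.4]
grip_width: 0.1
grip_force: 1.5
```

```bash
python3 st.py
```

```text
t 10.5 p [535.27 -72.74  89.85] machine tcp [-6.34 -6.16 89.85] tip [ 8.34 -6.25 81.28] z [ 0.86 -0.01 -0.5 ] y [-0.5  -0.   -0.86] q [ 51.46  68.95 -35.22 104.19 -40.41  38.72 -36.36] F [ 0.4  -3.5  -1.37] 0.1122050106454307
```

The force is 3.5 N at y = −6, where the end stop is expected. I'll push a little more, then back off and rise.

>>> step_arm(
  motion=[
    [0,0,0,-2,0.5,0,0],
    [0,0,0,0,0,0,0],
    [0,0,0,0,0,0,0],
    [0,0,0,0,0,0,0],
    [0,0,0,0,0,0,0],
    [0,0,0,0,0,0,0],
    [0,0,0,0,0,0,0],
    [0,0,0,0,0,0,0],
  ],
)

```text
clock: 11.5
eef_pos: [534.8, -72.7, 90.2]
ee_rot: [[0.963, -0.132, 0.235], [-0.269, -0.487, 0.831], [0.005, -0.864, -0.504]]
wrist_force: [6.4, -1.3, -1.1]
grip_width: -0.2
grip_force: 3.0
```

>>> step_arm(
  motion=[
    [0,0,0,5,-1.3,0,0],
    [0,0,0,10,-2.6,0,0],
    [0,0,0,-2,-8,15,0],
    [0,0,0,-4,-15,30,0],
    [0,0,0,-4,-15,35,0],
    [0,0,0,-4,-15,35,0],
    [0,0,0,0,0,35,0],
    [0,0,0,0,0,15,0],
  ],
)

```text
clock: 12.5
eef_pos: [533.5, -128.9, 257.4]
ee_rot: [[0.964, -0.13, 0.232], [-0.266, -0.487, 0.832], [0.004, -0.864, -0.504]]
wrist_force: [-0.3, -0.6, -0.1]
grip_width: -0.3
grip_force: 0.0
```

```bash
python3 st.py; python3 pic.py pics/p5.png
```

```text
t 12.5 p [ 533.53 -128.87  257.39] machine tcp [-60.97 -19.24 257.39] tip [-46.29 -19.32 248.82] z [ 0.86 -0.   -0.5 ] y [-0.5  -0.   -0.86] q [ 54.23  52.68 -33.05  98.97 -38.55  57.38 -48.3 ] F [-0.62  0.14 -0.13] -0.31123540555933527
```

View pics/p5.png

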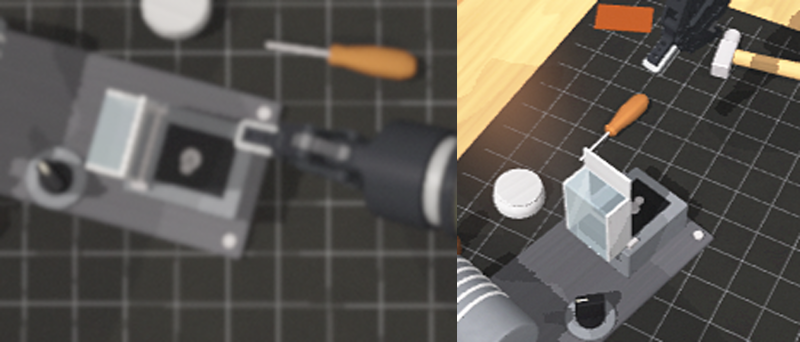

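The toggle now leans to the spindle side. I'll turn the tool upright, pass over the guard, and come down behind the lip.

>>> step_arm(
  motion=[
    [-7.2,2,0,0,0,0,0],
    [-7.2,2,0,0,0,0,0],
    [-7.2,2,0,0,0,0,0],
    [-7.2,2,0,0,0,0,0],
    [-7.2,2,0,0,0,0,0],
    [-7.2,2,0,0,0,0,0],
    [-7.2,2,0,0,0,0,0],
    [-7.2,2,0,0,0,0,0],
  ],
)

```text
clock: 13.6
eef_pos: [532.8, -128.8, 254.0]
ee_rot: [[0.964, -0.265, -0.003], [-0.265, -0.964, -0.004], [-0.002, 0.005, -1.0]]
wrist_force: [0.7, 0.4, -0.6]
grip_width: 0.2
grip_force: 0.0
```

>>> step_arm(
  motion=[
    [0,0,0,3,23,0,0],
    [0,0,0,3,23,0,0],
    [0,0,0,3,23,0,0],
    [0,0,0,3,23,0,0],
    [0,0,0,3,23,0,0],
    [0,0,0,3,24,0,0],
    [0,0,0,0,0,0,0],
    [0,0,0,0,0,0,0],
  ],
)

```text
clock: 14.6
eef_pos: [551.0, 8.9, 254.2]
ee_rot: [[0.964, -0.266, -0.002], [-0.266, -0.964, -0.002], [-0.002, 0.002, -1.0]]
wrist_force: [0.4, -0.7, -0.6]
grip_width: 0.0
grip_force: 0.0
```

```bash
python3 st.py
```

```text
t 14.6 p [550.99   8.93 254.18] machine tcp [ 76.6    0.15 254.18] tip [ 76.56   0.17 237.18] z [-0.  0. -1.] y [-1.  0.  0.] q [  -8.62   33.43    4.68  102.63   -3.58   44.21 -107.57] F [-0.62 -0.54 -0.63] 0.008261310429187
```

>>> step_arm(
  motion=[
    [0,0,0,0,0,-12,0],
    [0,0,0,0,0,-12,0],
    [0,0,0,0,0,-12,0],
    [0,0,0,0,0,-12,0],
    [0,0,0,0,0,-10,0],
    [0,0,0,0,0,-5,0],
    [0,0,0,0,0,-4,0],
    [0,0,0,0,0,0,0],
  ],
)

```text
clock: 15.6
eef_pos: [551.7, 10.3, 188.0]
ee_rot: [[0.964, -0.265, -0.0], [-0.265, -0.964, -0.0], [0.0, 0.0, -1.0]]
wrist_force: [-0.1, -0.2, -0.2]
grip_width: -0.0
grip_force: 0.0
```

>>> step_arm(
  motion=[
    [0,0,0,-1.6,-5.8,0,0],
    [0,0,0,-1.6,-5.8,0,0],
    [0,0,0,-1.6,-5.8,0,0],
    [0,0,0,-1.6,-5.8,0,0],
    [0,0,0,-1.6,-5.8,0,0],
    [0,0,0,-1.6,-5.8,0,0],
    [0,0,0,-1.6,-5.8,0,0],
    [0,0,0,0,0,0,0],
  ],
)

```text
clock: 16.6
eef_pos: [540.3, -31.1, 188.0]
ee_rot: [[0.964, -0.266, -0.0], [-0.266, -0.964, -0.0], [-0.0, 0.001, -1.0]]
wrist_force: [-0.1, 0.0, -0.9]
grip_width: 0.2
grip_force: 0.0
```

```bash
python3 st.py
```

```text
t 16.6 p [540.25 -31.08 188.02] machine tcp [ 35.17  -0.01 188.02] tip [ 35.16  -0.01 171.02] z [-0.  0. -1.] y [-1.  0.  0.] q [  -3.52   38.11    3.16  108.2    -3.46   33.79 -103.6 ] F [ 0.01  0.1  -0.88] 0.23036519305708164
```

>>> step_arm(
  motion=[
    [0,0,0,-1.3,-4.8,0,0],
    [0,0,0,-1.3,-4.8,0,0],
    [0,0,0,-1.3,-4.8,0,0],
    [0,0,0,-1.3,-4.8,0,0],
    [0,0,0,-1.3,-4.8,0,0],
    [0,0,0,-1.3,-4.8,0,0],
    [0,0,0,0,0,0,0],
    [0,0,0,0,0,0,0],
  ],
)

```text
clock: 17.6
eef_pos: [532.7, -58.9, 188.0]
ee_rot: [[0.964, -0.265, 0.0], [-0.265, -0.964, 0.0], [-0.0, -0.0, -1.0]]
wrist_force: [0.2, -0.0, 0.1]
grip_width: 0.1
grip_force: 0.0
```

```bash
python3 st.py; python3 pic.py pics/p6.png
```

```text
t 17.6 p [532.72 -58.94 188.01] machine tcp [  6.31  -0.07 188.01] tip [  6.31  -0.07 171.01] z [ 0.  0. -1.] y [-1.  0. -0.] q [  -0.25   37.78    2.69  109.06   -3.02   33.22 -100.97] F [ 0.04 -0.18  0.1 ] 0.12698550073251164
```

View pics/p6.png

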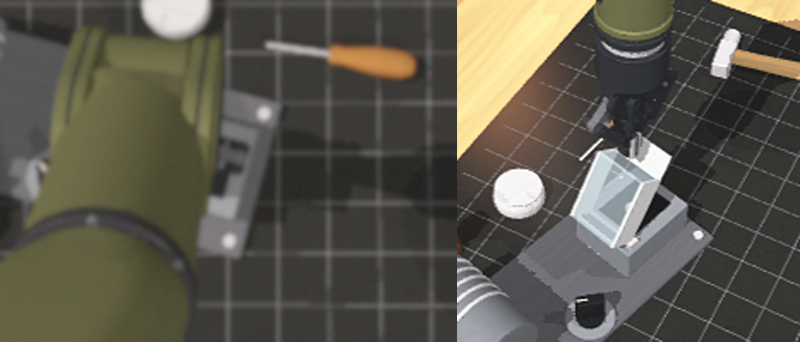

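The guard is tipped forward to about 1.1 rad and the finger is behind the lip. I'll hold and check numerically whether it is falling.

>>> step_arm(
  motion=[
    [0,0,0,0,0,0,0],
    [0,0,0,0,0,0,0],
    [0,0,0,0,0,0,0],
    [0,0,0,0,0,0,0],
    [0,0,0,0,0,0,0],
    [0,0,0,0,0,0,0],
    [0,0,0,0,0,0,0],
    [0,0,0,0,0,0,0],
  ],
)

```text
clock: 18.7
eef_pos: [532.7, -59.1, 188.0]
ee_rot: [[0.964, -0.265, 0.0], [-0.265, -0.964, -0.0], [0.0, 0.0, -1.0]]
wrist_force: [0.1, -0.2, -0.6]
grip_width: -0.2
grip_force: 0.0
```

```bash
cat > g.py <<'E'
from h import *
import cv2
b=imaging.read_camera("side")[:,:,::-1];r=cv2.imread("pics/side0.png")
# guard region (shut hood + lip) compared with the shut picture
P=np.int32([[ (190+u/3,220+v/3)] for u,v in((350,150),(440,55),(540,113),(430,215))]);m=np.zeros(b.shape[:2],np.uint8);cv2.fillPoly(m,[P],1)
print("diff to shut",np.abs(b.astype(float)-r).mean(2)[m>0].mean())
q=cv2.imread("pics/p6.png")[:,457:];x=cv2.resize(b[150:350,230:430],q.shape[1::-1])
print("diff to last pic",np.abs(x.astype(float)-q).mean(2)[100:280,80:280].mean())
E
python3 st.py; python3 g.py
```

```text
t 18.7 p [532.67 -59.1  188.03] machine tcp [  6.14  -0.06 188.03] tip [  6.14  -0.06 171.03] z [-0. -0. -1.] y [-1.  0.  0.] q [  -0.25   37.78    2.7   109.07   -3.01   33.22 -100.97] F [-0.2  -0.14 -0.62] -0.1567663568605753
diff to shut 7.138379204892965
diff to last pic 19.086157407407406
```

The picture changed, so the guard has dropped. I'll withdraw upwards and to the side to confirm it.

>>> step_arm(
  motion=[
    [0,0,0,0,0,15,0],
    [0,0,0,0,0,20,0],
    [0,0,0,0,0,20,0],
    [0,0,0,0,0,20,0],
    [0,0,0,-10,-40,0,0],
    [0,0,0,-20,-45,0,0],
    [0,0,0,-20,-45,0,0],
    [0,0,0,-20,-45,0,0],
  ],
)

```text
clock: 19.75
eef_pos: [462.2, -235.6, 264.2]
ee_rot: [[0.964, -0.265, 0.001], [-0.265, -0.964, -0.001], [0.002, 0.0, -1.0]]
wrist_force: [0.4, -0.3, 0.1]
grip_width: -0.0
grip_force: 0.0
```

>>> step_arm(
  motion=[
    [0,0,0,-20,-40,0,0],
    [0,0,0,-20,-40,0,0],
    [0,0,0,-20,-40,0,0],
    [0,0,0,-20,-40,0,0],
    [0,0,0,0,0,0,0],
    [0,0,0,0,0,0,0],
    [0,0,0,0,0,0,0],
    [0,0,0,0,0,0,0],
  ],
)

```text
clock: 20.75
eef_pos: [383.5, -393.1, 263.2]
ee_rot: [[0.965, -0.263, 0.0], [-0.263, -0.965, 0.0], [0.0, -0.0, -1.0]]
wrist_force: [0.3, -0.6, -0.2]
grip_width: 0.1
grip_force: 0.0
```

```bash
python3 st.py; python3 g.py; python3 - <<'E'
from h import *
import cv2
for n,(y0,y1,x0,x1) in {"top":(150,310,150,420),"side":(150,420,190,500)}.items():
    b=imaging.read_camera(n)[:,:,::-1].astype(float);d=np.abs(b-cv2.imread(f"pics/{n}0.png")).mean(2)
    m=np.uint8(d>30);m[:y0]=0;m[y1:]=0;m[:,:x0]=0;m[:,x1:]=0
    k,_,st,c=cv2.connectedComponentsWithStats(m)
    print(n,[(s.tolist(),c[i].round().tolist()) for i,s in enumerate(st) if i and s[4]>5])
    for y in(-10,10):print(" ball at y",y,proj(n,np.array([531,-65,86])+y*np.array([-.965,.263,0])))
E
```

```text
t 20.75 p [ 383.46 -393.08  263.17] machine tcp [-355.4    56.09  263.17] tip [-355.39   56.09  246.17] z [ 0. -0. -1.] y [-1.  0. -0.] q [ 40.14  32.47   1.26 102.33  -0.99  45.21 -63.37] F [-0.54 -0.44 -0.17] 0.053519990614926495
diff to shut 5.972668195718655
diff to last pic 23.63109259259259
top []
 ball at y -10 [303.61412853 254.15866117]
 ball at y 10 [301.07660468 263.28332806]
side [([470, 150, 30, 24, 383], [484.0, 159.0]), ([391, 170, 4, 11, 17], [393.0, 174.0]), ([305, 234, 6, 6, 11], [307.0, 236.0]), ([275, 257, 6, 13, 31], [278.0, 264.0]), ([327, 260, 12, 10, 57], [332.0, 265.0])]
 ball at y -10 [327.83900697 260.77709084]
 ball at y 10 [334.89421905 266.06078824]
```

```bash
python3 -c "
from bench import manip;print(manip.job_done())"
```

```text
the job is handed in; nothing more can be done
None
```

The burnisher is on and the job is handed in: the toggle is over on the spindle side, the guard dropped shut by its own weight, the arm is clear, and the last top view showed nothing else moved; no verdict came back.

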